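# Fit the suction sleeve to the dust extraction port and test it

### The arm

A 7-joint arm with a two-finger parallel gripper is mounted at the origin on a cart in front of the work surface, level with it; the furniture and walls round the work are solid. World frame = base frame: x ahead of the robot, y to its left, z up, the work surface at z = 0. Lengths are in m, angles in rad, forces in N, time in s.
With the tool pointing down it reaches from about 0.4 to 0.875 m from the base axis. Payload 6.5 kg.
Tool frame: the origin (TCP) lies on the centre line of the jaws, within the pads' length; the fingertips stand 17 mm ahead of it and the grasp point (between the pads) lies 2 mm behind it; z points along the fingers, y is the line along which they close (so a half turn about z gives the same grasp; the last joint's range is limited). The gripper opens to 88 mm and grips with 3 to 60 N. Pads are 18 mm wide; open, the fingers measure 123 mm over their backs; the gripper's body (75 mm by 187 mm) begins 45 mm behind the grasp point.
Start: joints at [1.136, 0.536, -0.004, 1.538, 0.003, 1.067, -0.071], TCP at [0.234, -0.606, 0.256] pointing down, gripper open.
Joint ranges: [-2.7, 2.7], [-0.37, 2.16], [-1.27, 1.26], [0.24, 2.4], [-1.31, 4.45], [0.19, 1.91], [-2.76, 2.76]. Speed limits (rad/s): [2.39, 2.39, 3.14, 3.14, 3.14, 3.14, 3.14].

### API

Orientations are given as a unit quaternion [w, x, y, z].
In Python, from station import robot, claw, kin, capture, hand_in, spot_in, tip_of gives the robot as it stands. Calls block until the motion is done:
- robot.goto(position, orientation): joint-space move of the TCP to a pose.
- robot.servo_line(position, frame=None, speed=0.15, max_force=None): straight line of the TCP; frame=None keeps the orientation; speed is the mean speed in m/s. With max_force (N) it stops when the force on the tool has changed by that much, and returns True; else False.
- robot.set_joints(angles): joint-space move.
- claw.set_gripper(opening, newtons=None): finger opening in m; newtons is the grip in N (None keeps the last); returns when the fingers have stopped.
- robot.pause(seconds).
- kin.solve_ik(position, orientation): joint angles nearest the present ones, or None.
- robot.sense(): the state.
- capture(name): name is "scene" or "top" or "wrist"; returns a dict with "img" (400x640x3 uint8, red, green, blue), "fx", "fy", "cx", "cy" (pixels), "T" (4x4, takes a point from camera to world coordinates). Camera axes: x right, y up, looking along -z (the intrinsics and any distortion apply to the point x, -y, -z); pixel columns grow to the right and rows downward; lengths in m; the calibration is good to about 2 mm. A picture is of the moment at which its call begins. There is no depth.
A pose or a line that the arm cannot do raises robot.Unreachable and nothing moves.
- hand_in(): hands the job in; it is judged then, once.
Trained networks look in a picture, given as the dict that the camera call returned (one of the last four; its "shot" number tells which), for a name from the list of things; names that differ only in an ending like _2 or _b are one class to them, and where a whole thing is asked for, a point or a joint stands for the part that bears it (a point fixed in the world has none). Each returns a list of dicts, best first, with "p" (0 to 1); they miss things now and then, are a little off and sometimes report something else, mostly with a low value. They report only what shows in the picture. A call takes as long as a camera call. They do not tell look-alikes from the thing itself.
- spot_in(picture, query): "bbox" ([centre column, centre row, width, height] in pixels, round what is visible of it).
- tip_of(picture, query): "at" ([column, row] in pixels: a listed point, or the origin of a listed thing).
The state is a dict: "time_s": time; "joints": joint angles; "qvel": joint speeds; "tau": joint torques, N m; "tcp_pos": TCP position; "tcp_rot": TCP orientation; "force": force on the tool from outside, world axes, zero at the start; "ft_torque": the same for the moment, N m; "width": finger opening in m; "grip_force": force on a finger pad.
Only numpy, scipy, OpenCV 4.12 (cv2) and the standard library are available. Lean on these libraries where they do the work, as an engineer would, in place of code of your own. Each camera call takes 0.05 s, during which the arm holds its last target. There are 200 camera calls.

### The job

Get the dust extractor ready: slide the gate plate fully away from in front of the port (towards the robot), then push the sleeve that lies in the cradle along it onto the port spigot until it is fully home against the housing, and swing the catch arm fully round until it lies across behind the sleeve. Only after that, test it: tilt the stick on the control box fully away from the robot, straight towards the side with the short dark mark, hold it there for a good second and let it spring back. Leave the jar, the bottle and the dental cast where they stand.

Things in the scene. Friction and masses are not known exactly. Their poses are not given: they have to be found in the camera images.
- station: Fixed dust extraction station on the left or right part of the worktop. Origin on the worktop under the axis of cradle and spigot; y runs along that axis from cradle to housing, x roughly away from the robot. Grey base x -55..55, y -135..180, 12 mm high; white housing at y 115..175, 106 mm high. Cradle: two steel rods along y from y = -130, tops at z = 30 mm.
- port (a point): Middle of the spigot's root on the housing's face (station x 0, y 115, z 50 mm); axes as the station's. The aluminium spigot, 40 mm diameter, 45 mm long, chamfered tip, points to station -y. The sleeve is home when the middle of its mouth is here.
- sleeve_mouth (a point): Middle of the sleeve's open end, 65 mm from its centre along its y; axes as the sleeve's.
- gate (a joint): Sliding gate plate (60 wide, 6 thick, top at z = 70 mm, at station y = 64 mm) that blocks the way to the spigot: 0 m in front of the port, 0.068 m fully open (end stop), along station -x. Friction about 1.2 N, stays where left. Starts at 0 to 0.012.
- gate_post (a point): On the black upright post of the gate, 14 mm to station -x of the plate's middle (so at station x = -14 mm minus the gate's value), 16 mm diameter, rising from the plate's top at z = 70 to z = 110 mm; this point is at z = 94 mm on its axis. It moves with the gate.
- catch (a joint): Catch arm swinging level at z = 48 to 58 mm: 0 rad = points to station -y (beside the sleeve's path), grows anticlockwise seen from above, 1.571 rad (end stop) = points to station +x across behind the home sleeve, 3 mm from it. Friction 0.04 N m, stays where left. Starts at -0.1 to 0.08. It cannot close unless the sleeve is home.
- catch_pivot (a point): On the catch's pivot axis, station x = -47, y = -25 mm, at z = 82 mm.
- catch_peg (a point): On the black upright peg of the catch arm, 14 mm diameter, 60 mm from the pivot axis, z = 56 to 98 mm; this point is at z = 82 mm on its axis. Arm 14 mm wide, ends 82 mm from the pivot.
- control_box: Fixed white control box 110 x 110 x 35 mm with a stick in the middle of its top. Origin on the worktop under its centre; x axis points roughly away from the robot, to the short dark mark at the far edge of its top. Stands left or right of the station, turned up to 0.3 rad. Over the rear of the worktop hangs a wall shelf (underside at z = 0.47 m, from world x = 0.61 m on, y below 0.15 m): keep the wrist clear of it.
- stick_fore (a joint): Tilt of the stick towards the box's +x (rad), pivot at z = 35 mm; -0.4 to 0.4 (stops), springs back to 0 (0.8 N m per rad, about 5 N at the knob when full).
- stick_side (a joint): Tilt of the stick towards the box's +y (rad), -0.4 to 0.4, same spring.
- stick_knob (a point): Middle of the stick's black cylindrical grip, 24 mm diameter, 46 mm tall, 63 mm above the pivot (z = 98 mm when upright; grip from z = 75 to 121 mm).
- wax_jar: Brown jar with white lid, 52 mm wide, 48 mm high, on the left, behind the bottle; origin under its centre. Bystander.
- bottle: Small white bottle with a red cap, 36 mm wide, 118 mm high, on the left; origin under its centre. Bystander.
- cast_blue: Dental cast with blue base, 56 x 66 x 42 mm, on the right; origin under its centre. Bystander.
- sleeve: Loose grey rigid tube, 130 mm long, 54 mm outside, 44 mm bore; origin at its middle, on its axis. Its y points from the closed flat rear plate to the open mouth, along station y; it may roll about it. 0.15 kg. Lies in the cradle, axis at z = 50 mm, 65 to 95 mm short of home, and slides easily along the rods. When home its rear face is at station y = -15 mm.
Mind the look-alikes: they are no part of the job. What is shaped like the sleeve but purple is not meant.

How it is judged:
By the outcome, as a careful person would: the job done as asked, in the order asked, and still so for the second after the job is handed in, with the robot touching nothing.
It also fails if it takes over 64 s, if anything falls off the work surface, if the arm or the gripper's body presses on something with over 40 N, if the wrist force passes 120 N, or if a joint passes its speed limit or range.

## Working session

There is one attempt and no reset: what is moved stays moved. The work goes in short steps, each a Python script; the robot and the scene stay as the last script left them, time stands still between calls to the robot, and variables do not carry over. Pictures are saved under pics/ and viewed, at most 10 in all, crops included, and the job is handed in when it is done.

```bash
mkdir -p pics; ls; cat > h.py <<'E'
import numpy as np, cv2
from station import robot, claw, kin, capture, hand_in, spot_in, tip_of
def save(c,n): cv2.imwrite('pics/'+n,cv2.cvtColor(c['img'],cv2.COLOR_RGB2BGR))
def ray(c,px):
    d=np.array([(px[0]-c['cx'])/c['fx'],-(px[1]-c['cy'])/c['fy'],-1.0]); T=np.array(c['T'])
    return T[:3,3],T[:3,:3]@d
def onz(c,px,z):
    o,d=ray(c,px); return o+d*(z-o[2])/d[2]
def proj(c,p):
    T=np.array(c['T']); q=T[:3,:3].T@(np.array(p)-T[:3,3]); return [c['cx']+c['fx']*q[0]/-q[2], c['cy']-c['fy']*q[1]/-q[2]]
E
python3 - <<'E'
from h import *
for n in("scene","top"):
    c=capture(n); save(c,n+'1.png'); print(n,[k for k in c if k!='img'],np.round(c['T'],3).tolist(),c['fx'])
    for q,z in [('port',.05),('sleeve',.05),('sleeve_mouth',.05),('gate_post',.094),('catch_pivot',.082),('catch_peg',.082),('stick_knob',.098),('control_box',0),('station',0),('bottle',0),('wax_jar',0),('cast_blue',0)]:
        for r in tip_of(c,q)[:3]:
            print(q,round(r['p'],2),np.round(r['at']),np.round(onz(c,r['at'],z),3))
print(robot.sense())
E
```

```text
pics
scene ['fx', 'fy', 'cx', 'cy', 'T', 'shot'] [[-0.497, 0.375, -0.783, -0.755], [-0.868, -0.2, 0.455, 0.677], [0.014, 0.905, 0.425, 0.741], [0.0, 0.0, 0.0, 1.0]] 432.49969082267467
port 0.68 [263. 204.] [0.537 0.208 0.05 ]
sleeve 0.85 [301. 197.] [0.527 0.063 0.05 ]
sleeve 0.37 [213. 252.] [0.32  0.447 0.05 ]
sleeve_mouth 0.75 [288. 205.] [0.492 0.131 0.05 ]
gate_post 0.64 [281. 196.] [0.485 0.16  0.094]
gate_post 0.32 [213. 253.] [0.247 0.462 0.094]
catch_pivot 0.78 [305. 192.] [0.496 0.063 0.082]
catch_peg 0.67 [321. 192.] [0.47  0.012 0.082]
stick_knob 0.61 [373. 174.] [ 0.485 -0.22   0.098]
control_box 0.7 [371. 197.] [ 0.492 -0.222  0.   ]
station 0.97 [294. 214.] [ 0.507  0.103 -0.   ]
station 0.72 [266. 206.] [0.615 0.168 0.   ]
bottle 0.72 [215. 252.] [0.395 0.425 0.   ]
bottle 0.68 [307. 192.] [ 0.647 -0.02   0.   ]
wax_jar 0.65 [204. 230.] [0.545 0.417 0.   ]
top ['fx', 'fy', 'cx', 'cy', 'T', 'shot'] [[-0.017, 0.963, -0.269, 0.048], [-1.0, -0.016, 0.006, -0.053], [0.001, 0.269, 0.963, 1.603], [0.0, 0.0, 0.0, 1.0]] 489.58256701873756
port 0.93 [239. 204.] [0.495 0.204 0.0
[... 772 characters left out ...]
ime_s': 1.3, 'joints': array([ 1.1358083 ,  0.53643471, -0.00439052,  1.53786612,  0.0026178 ,
        1.06730754, -0.07118961]), 'qvel': array([-0.00089495,  0.00054117,  0.00125911,  0.00089437,  0.00048234,
        0.00111619,  0.00071884]), 'tau': array([-5.60558874e-04, -5.70893025e+01,  9.89826769e-01, -2.51923871e+01,
       -5.63021761e-02,  1.06557983e-02,  9.75482521e-06]), 'tcp_pos': array([ 0.23430907, -0.60630525,  0.25570671]), 'tcp_rot': array([ 1.31748841e-06,  9.83043204e-01,  1.83374094e-01, -2.50047116e-05]), 'force': array([-0.2866378 ,  0.155644  ,  0.54325501]), 'ft_torque': array([ 0.01529832, -0.01146515,  0.01478595]), 'grip_force': 0.0, 'width': 0.08823583529947708}
```

```bash
python3 - <<'E'
import cv2,numpy as np
t=cv2.imread('pics/top1.png')
cv2.imwrite('pics/c1.png',cv2.resize(t[150:290,150:480],(792,336),interpolation=cv2.INTER_CUBIC))
cv2.imwrite('pics/c2.png',cv2.resize(t[170:230,225:325],(800,480),interpolation=cv2.INTER_CUBIC))
E
```

```text
(no output)
```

View pics/c1.png

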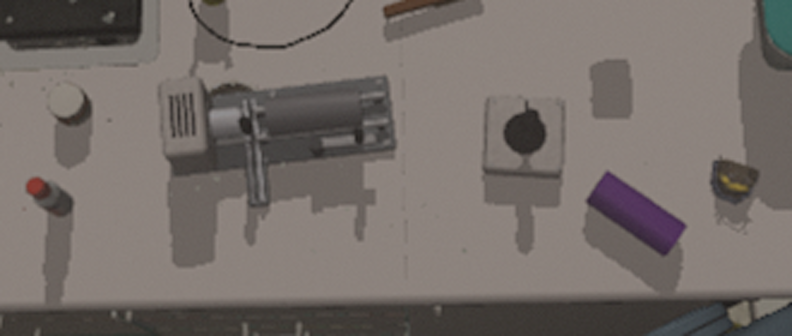

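View pics/c2.png

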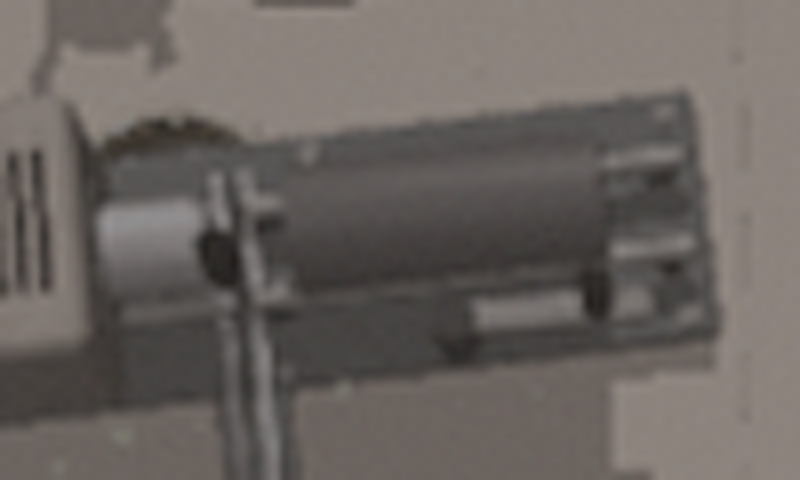

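```bash
cat >> h.py <<'E'
from scipy.spatial.transform import Rotation as R
def down(yaw):
    # tool z down, tool y (closing line) along world direction yaw; pick half-turn nearer to present joints / j7 mid
    out=[]
    for a in (yaw,yaw+np.pi):
        y=np.array([np.cos(a),np.sin(a),0]); z=np.array([0,0,-1.]); x=np.cross(y,z)
        q=R.from_matrix(np.c_[x,y,z]).as_quat(); out.append(np.r_[q[3],q[:3]])
    return out
E
python3 - <<'E'
from h import *
th=.11
for q in down(th):
    for p in ([.45,.1,.33],[.48,.15,.1],[.49,.08,.1]):
        for yy in (q,): s=kin.solve_ik(p,yy); print(np.round(q,2),None if s is None else np.round(s,2))
for q in down(th+np.pi/2): s=kin.solve_ik([.49,.08,.1],q); print('r',np.round(q,2),None if s is None else np.round(s,2))
q=down(th)[1]; qs=down(th); ss=[kin.solve_ik([.45,.1,.33],q) for q in qs]
i=min((0,1),key=lambda i:9 if ss[i] is None else abs(ss[i][6])); print('use',i)
robot.goto([.45,.1,.33],qs[i]); c=capture('wrist'); save(c,'w1.png'); print(np.round(c['T'],3).tolist(),c['fx'],robot.sense()['time_s'])
for q,z in [('port',.05),('sleeve',.05),('sleeve_mouth',.05),('gate_post',.094),('catch_pivot',.082),('catch_peg',.082),('station',0)]:
    for r in tip_of(c,q)[:2]: print(q,round(r['p'],2),np.round(r['at']),np.round(onz(c,r['at'],z),4))
E
```

```text
[0.   0.67 0.74 0.  ] [ 0.47  0.23 -0.9   1.89  0.2   1.12 -0.39]
[0.   0.67 0.74 0.  ] [ 0.09  0.61 -0.61  2.    0.55  0.69 -0.76]
[0.   0.67 0.74 0.  ] [ 0.18  0.59 -0.54  2.02  0.48  0.66 -0.57]
[ 0.    0.74 -0.67  0.  ] [ 0.6   0.28 -1.07  1.88  0.27  1.14  2.69]
[ 0.    0.74 -0.67  0.  ] [ 0.4   0.83 -1.08  1.98  0.94  0.94  2.07]
[ 0.    0.74 -0.67  0.  ] [-1.03  0.86  1.08  2.08 -1.04  0.89 -2.35]
r [ 0.   -0.05  1.    0.  ] [ 0.29  0.63 -0.69  2.01  0.61  0.71  0.9 ]
r [0.   1.   0.05 0.  ] [ 0.02  0.55 -0.34  2.03  0.3   0.61 -1.98]
use 0
[[0.994, -0.104, -0.03, 0.442], [0.108, 0.954, 0.28, 0.172], [-0.0, -0.282, 0.959, 0.459], [0.0, 0.0, 0.0, 1.0]] 312.6907971006306 3.975
port 0.69 [370.  82.] [0.5025 0.2113 0.05  ]
sleeve 0.55 [364. 197.] [0.5172 0.0654 0.05  ]
sleeve_mouth 0.74 [369. 147.] [0.5138 0.1332 0.05  ]
gate_post 0.97 [359. 130.] [0.4924 0.1545 0.094 ]
catch_pivot 0.7 [335. 200.] [0.4767 0.0657 0.082 ]
catch_peg 0.84 [331. 243.] [0.4782 0.0073 0.082 ]
```

View pics/w1.png

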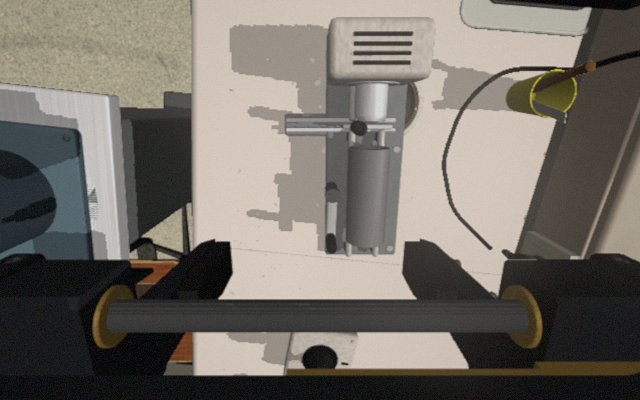

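```bash
python3 - <<'E'
from h import *
from scipy.optimize import least_squares
c=capture('wrist'); t=capture('top')
obs=[]
def add(cam,px,f,w=1): obs.append((cam,np.array(px),f,w))
add(c,[326,253],('f',-55,-135,12)); add(c,[394,254],('f',55,-135,12))
add(t,[311.3,182],('f',55,-135,12)); add(t,[314.4,212],('f',-55,-135,12))
for cam in(c,t):
    for q,f in [('port',('f',0,115,50)),('gate_post',('g',94)),('catch_peg',('p',82)),('catch_pivot',('f',-47,-25,82)),('sleeve_mouth',('s',50))]:
        r=tip_of(cam,q)
        if r: add(cam,r[0]['at'],f)
def pt(v,f):
    x0,y0,th,g,ca,s=v
    l={'f':lambda:f[1:],'g':lambda:(-14-g,64,f[1]),'p':lambda:(-47+60*np.sin(ca),-25-60*np.cos(ca),f[1]),'s':lambda:(0,s,50)}[f[0]]()
    l=np.array(l)/1000; return np.array([x0+np.cos(th)*l[0]-np.sin(th)*l[1],y0+np.sin(th)*l[0]+np.cos(th)*l[1],l[2]])
def res(v): return np.concatenate([(np.array(proj(cam,pt(v,f)))-px)*w*(1.5 if cam is t else 1) for cam,px,f,w in obs])
s=least_squares(res,[.51,.095,.1,5,0,35],loss='soft_l1',x_scale=[.01,.01,.05,5,.05,10]); print(np.round(s.x,4)); print(np.round(res(s.x).reshape(-1,2),1).tolist())
np.save('st.npy',s.x)
E
```

```text
[ 5.149000e-01  9.530000e-02  1.021000e-01  2.428600e+00  9.200000e-03
 -5.241519e+02]
[[-3.9, 2.6], [-1.8, 2.1], [-0.5, -1.1], [0.5, 0.1], [0.4, 0.1], [0.0, -0.4], [0.0, 0.0], [-2.6, -0.2], [-3.7, -4.6], [-258.7, -29.5], [-0.1, -107.7]]
```

```bash
cat >> h.py <<'E'
V=np.load('st.npy') if __import__('os').path.exists('st.npy') else None
def W(x,y,z):
    x/=1000;y/=1000;z/=1000;th=V[2]
    return np.array([V[0]+np.cos(th)*x-np.sin(th)*y,V[1]+np.sin(th)*x+np.cos(th)*y,z])
def L(p):
    d=np.array(p[:2])-V[:2];th=V[2]
    return np.round(1000*np.array([np.cos(th)*d[0]+np.sin(th)*d[1],-np.sin(th)*d[0]+np.cos(th)*d[1],p[2]]),1)
def st(m=''):
    s=robot.sense(); print(m,'t',round(s['time_s'],2),'L',L(s['tcp_pos']),'F',np.round(s['force'],1),'w',round(s['width'],4),'g',round(s['grip_force'],1)); return s
E
python3 - <<'E'
from h import *
q=down(V[2])[0]
robot.goto(W(-16,64,150),q); c=capture('wrist')
for n,z in [('gate_post',.094),('catch_peg',.082),('port',.05),('sleeve_mouth',.05)]:
    for r in tip_of(c,n)[:2]: print(n,round(r['p'],2),np.round(r['at']),L(onz(c,r['at'],z)))
print('hit',robot.servo_line(W(-16,64,98),speed=.1,max_force=8)); st('down')
claw.set_gripper(0.0,15); st('grip')
print('stop',robot.servo_line(W(-90,64,98),speed=.06,max_force=12)); st('pulled')
E
```

```text
gate_post 0.9 [315. 231.] [-16.6  62.7  94. ]
port 0.72 [338. 136.] [ -0.7 118.8  50. ]
sleeve_mouth 0.65 [339. 239.] [ 1.9 38.3 50. ]
hit False
down t 6.63 L [-15.9  64.3  98.1] F [ 0.2  0.7 -0.1] w 0.0883 g 0.0
grip t 7.72 L [-16.1  64.   98. ] F [-0.8 -0.1  1. ] w 0.0155 g 15.0
stop True
pulled t 8.71 L [-79.4  63.6  98.1] F [ 3.1  0.  -1.2] w 0.0154 g 15.0
```

```bash
python3 - <<'E'
from h import *
print('stop',robot.servo_line(W(-90,64,98),speed=.03,max_force=15)); s=st('pulled')
claw.set_gripper(0.05); robot.servo_line(W(*(L(s['tcp_pos'])[:2]),160),speed=.15); st()
c=capture('top'); 
for n,z in [('gate_post',.094)]:
    for r in tip_of(c,n)[:2]: print(n,round(r['p'],2),np.round(r['at']),L(onz(c,r['at'],z)))
# over to behind sleeve
claw.set_gripper(0.0)
robot.goto(W(0,-135,160),down(V[2])[0]); st()
c=capture('wrist'); save(c,'w2.png')
E
```

```text
stop True
pulled t 8.93 L [-79.4  63.6  98.1] F [ 2.6  0.8 -0.9] w 0.0153 g 15.0
 t 10.17 L [-79.5  63.2 159.6] F [-1.  -0.7  0.3] w 0.0504 g 0.0
 t 11.96 L [  -0.3 -133.1  160.1] F [ 0.1  0.9 -0.2] w 0.0007 g 0.0
```

View pics/w2.png

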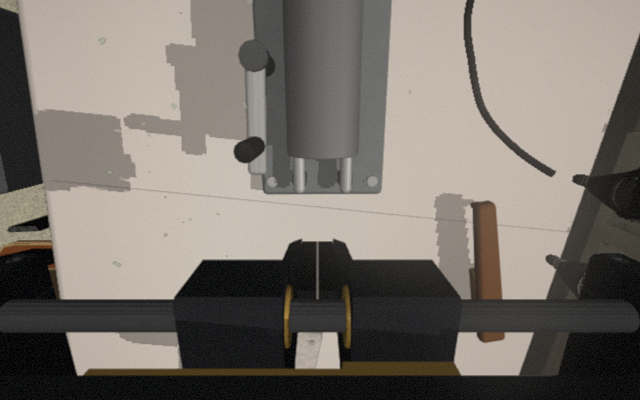

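```bash
python3 - <<'E'
from h import *
c=capture('wrist')
for n,px,z in [('cornerL',(264,192),12),('cornerR',(381,192),12),('edgeR',(390,0),12),('sleeve rear top edge',(322,158),50),('rodL',(300,190),28),('rodR',(346,190),28),('peg top',(244,153),98),('pivot top?',(252,53),82)]: print(n,L(onz(c,px,z/1000)))
E
```

```text
cornerL [ -49.  -131.6   12. ]
cornerR [  58.1 -131.2   12. ]
edgeR [55.7 22.8 12. ]
sleeve rear top edge [  3.2 -94.7  50. ]
rodL [ -15.1 -125.5   28. ]
rodR [  24.5 -125.4   28. ]
peg top [-45.1 -84.8  98. ]
pivot top? [-40.2 -26.5  82. ]
```

```bash
python3 - <<'E'
from h import *
p=W(3.3,2.7,0); V[0]=p[0]; V[1]=p[1]; V[2]+=.01; np.save('st.npy',V)
q=down(V[2])[0]
robot.goto(W(0,-126,160),q)
print(robot.servo_line(W(0,-126,62),speed=.12,max_force=8)); st('down')
print(robot.servo_line(W(0,-35,62),speed=.06,max_force=12)); st('push1')
print(robot.servo_line(W(0,-10,62),speed=.03,max_force=15)); st('push2')
c=capture('top'); save(c,'t2.png')
for n in ('sleeve','sleeve_mouth'):
    for r in tip_of(c,n)[:2]: print(n,round(r['p'],2),np.round(r['at']),L(onz(c,r['at'],.05)))
E
```

```text
False
down t 13.28 L [   0.5 -126.    62.6] F [ 0.1 -0.7  0.2] w 0.0003 g 0.0
False
push1 t 14.94 L [ -0.2 -35.1  61.9] F [ 0.  -0.6 -0.1] w 0.0003 g 0.6
True
push2 t 15.41 L [ -0.4 -28.4  61.6] F [-0.4  0.6 -0.4] w 0.0005 g 0.0
sleeve 0.81 [416. 237.] [-195.7 -449.5   50. ]
sleeve 0.8 [254. 198.] [ 3.4 55.7 50. ]
sleeve_mouth 0.89 [428. 251.] [-244.9 -481.6   50. ]
sleeve_mouth 0.55 [238. 200.] [  3.8 109.7  50. ]
```

```bash
python3 - <<'E'
from h import *
print(robot.servo_line(W(0,-10,62),speed=.02,max_force=25)); st('push3')
print(robot.servo_line(W(0,-10,62),speed=.02,max_force=25)); s=st('push4')
l=L(s['tcp_pos'])
robot.servo_line(W(0,l[1]-25,62),speed=.1)
robot.servo_line(W(-20,-110,165),speed=.2); c=capture('wrist'); save(c,'w3.png'); st()
E
```

```text
True
push3 t 16.15 L [ -0.8 -28.6  61.1] F [-0.5  0.  -0.2] w 0.0004 g 0.1
True
push4 t 16.69 L [ -1.2 -28.8  60.8] F [-0.6 -0.4  0.4] w 0.0007 g 0.5
 t 17.88 L [ -20.5 -109.   164.1] F [-0.1  0.5 -0.2] w 0.0008 g 0.0
```

View pics/w3.png

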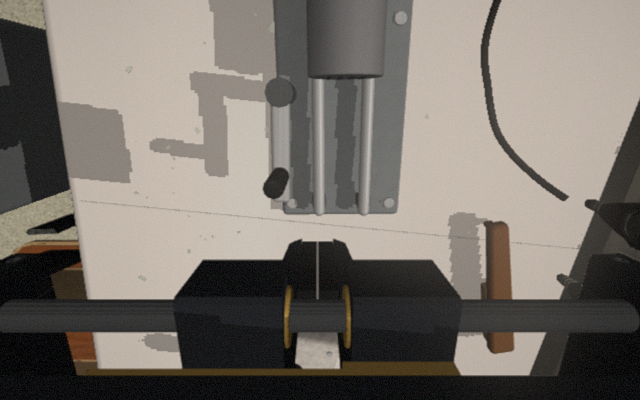

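```bash
python3 - <<'E'
from h import *
c=capture('wrist')
for n,px,z in [('peg top',(272,189),98),('cornerL',(285,213),12),('cornerR',(397,213),12),('rear low edge',(345,77),50),('rear',(345,77),77),('pivot',(280,92),60)]: print(n,L(onz(c,px,z/1000)))
for n in('catch_peg','catch_pivot'):
    for r in tip_of(c,n)[:2]: print(n,round(r['p'],2),np.round(r['at']),L(onz(c,r['at'],.082)))
claw.set_gripper(.06)
ca=0.0
def pose(ca,z): return W(-47+60*np.sin(ca),-25-60*np.cos(ca),z)
robot.goto(pose(ca,150),down(V[2]+ca)[0])
print(robot.servo_line(pose(ca,99),speed=.12,max_force=8)); st('down')
claw.set_gripper(0,8); st('grip')
E
```

```text
peg top [-50.  -86.3  98. ]
cornerL [ -53.1 -134.3   12. ]
cornerR [  52.9 -135.2   12. ]
rear low edge [ -0.9 -17.1  50. ]
rear [ -2.8 -18.8  77. ]
pivot [-46.7 -26.9  60. ]
catch_peg 0.58 [277. 182.] [-49.  -85.9  82. ]
catch_pivot 0.8 [276.  93.] [-46.8 -28.1  82. ]
False
down t 19.87 L [-46.4 -85.   99.3] F [-0.  -0.2  0. ] w 0.0603 g 0.0
grip t 20.62 L [-47.2 -85.2  99. ] F [-0.8 -1.6  0.9] w 0.0132 g 8.0
```

```bash
python3 - <<'E'
from h import *
def pose(ca,z): return W(-47+60*np.sin(ca),-25-60*np.cos(ca),z)
for ca in list(np.arange(.2,1.5,.2))+[1.52,1.60,1.66]:
    h=robot.servo_line(pose(ca,99),frame=down(V[2]+ca)[0],speed=.08,max_force=15)
    l=L(robot.sense()['tcp_pos']); print(round(ca,2),h,l,'ang',round(np.arctan2(l[0]+47,-(l[1]+25)),3))
    if h: break
st()
E
```

```text
0.2 False [-35.  -83.9  99. ] ang 0.201
0.4 False [-23.8 -80.2  99. ] ang 0.398
0.6 False [-13.5 -74.3  99. ] ang 0.597
0.8 False [ -4.5 -66.5  98.9] ang 0.797
1.0 False [  2.6 -57.1  98.9] ang 0.996
1.2 False [  7.6 -46.6  98.8] ang 1.194
1.4 False [ 10.5 -35.3  98.7] ang 1.394
1.52 False [ 11.2 -28.6  98.7] ang 1.509
1.6 False [ 11.3 -27.5  98.3] ang 1.528
1.66 False [ 11.4 -27.3  98. ] ang 1.531
 t 23.84 L [ 11.4 -27.3  98. ] F [ -3.9 -15.1   8. ] w 0.0137 g 8.0
```

```bash
python3 - <<'E'
from h import *
claw.set_gripper(.04); s=st('open')
robot.servo_line(s['tcp_pos']+[0,0,.1],speed=.2)
c=capture('top')
cv2.imwrite('pics/c3.png',cv2.cvtColor(cv2.resize(c['img'][170:240,220:410],(798,294),interpolation=cv2.INTER_CUBIC),cv2.COLOR_RGB2BGR))
for q in down(np.pi/2): print(np.round(kin.solve_ik([.48,-.22,.25],q),2))
claw.set_gripper(.08)
robot.goto([.47,-.30,.24],down(np.pi/2)[0]); st()
c=capture('wrist'); save(c,'w4.png'); print(np.round(c['T'],3).tolist())
for r in tip_of(c,'stick_knob')[:2]: print(r['p'],r['at'],onz(c,r['at'],.098))
E
```

```text
open t 24.4 L [ 12.9 -19.4  99. ] F [-0.2  0.6  0.5] w 0.04 g 0.0
[ 1.2   0.63 -1.19  1.82  0.64  1.14  1.37]
[-0.22  0.4   0.73  1.9  -0.33  0.96 -0.92]
 t 27.27 L [ -91.3 -389.   240.1] F [-0.3  0.4 -0.9] w 0.0801 g 0.0
[[-0.003, -0.959, -0.282, 0.398], [1.0, -0.003, -0.002, -0.298], [0.001, -0.282, 0.959, 0.369], [0.0, 0.0, 0.0, 1.0]]
0.91 [399.6, 216.1] [ 0.49094907 -0.2222687   0.098     ]
```

View pics/c3.png

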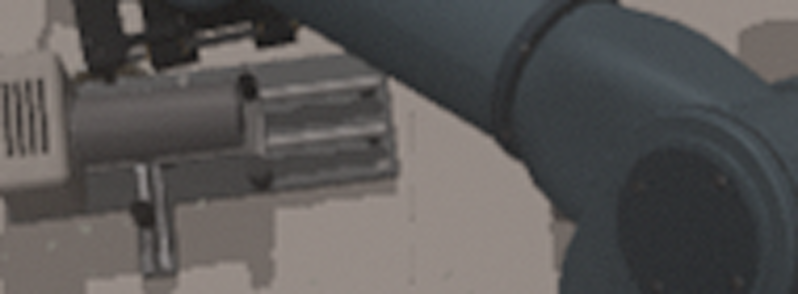

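View pics/w4.png

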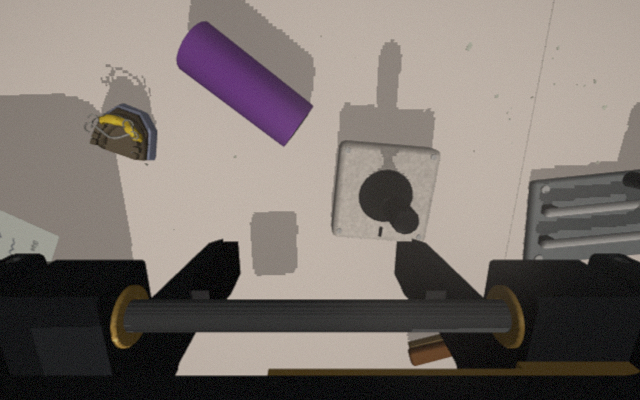

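```bash
python3 - <<'E'
from h import *
c=capture('wrist')
P=[onz(c,p,.035)[:2] for p in [(341,142),(439,150),(431,243),(332,236),(381,231),(386,196)]]
print(np.round(P,4).tolist())
a,b,d,e,m,k=P
v=(e-a)+(d-b); w=(d-e)+(b-a); print('x dir',np.arctan2(v[1],v[0]),'from y side',np.arctan2(-w[0],w[1]) ,'mark',np.arctan2(*(m-k)[::-1]),'centre',(a+b+d+e)/4)
E
```

```text
[[0.4303, -0.2728], [0.4384, -0.1685], [0.5454, -0.1657], [0.537, -0.2805], [0.5307, -0.2245], [0.4891, -0.2215]]
x dir -0.02247351734689764 from y side -0.07480100801215286 mark -0.07205613839345786 centre [ 0.4877735  -0.22187093]
```

```bash
python3 - <<'E'
from h import *
yaw=-.07; u=np.array([np.cos(yaw),np.sin(yaw),0]); k=np.array([.4890,-.2220,0])
q=down(yaw+np.pi/2)[0]
def P(a,r=.066): return k+u*r*np.sin(a)+[0,0,.035+r*np.cos(a)]
robot.goto(k+[0,0,.175],q)
print(robot.servo_line(P(0),speed=.1,max_force=8)); st('down')
c=capture('wrist')
for r in tip_of(c,'stick_knob')[:1]: print(r['p'],r['at'],onz(c,r['at'],.098))
claw.set_gripper(0,25); st('grip')
for a in (.15,.3,.4,.45):
    robot.servo_line(P(a),speed=.05); s=st(str(a))
robot.pause(.6)
c=capture('scene'); save(c,'s2.png')
cv2.imwrite('pics/c4.png',cv2.cvtColor(cv2.resize(c['img'][120:240,320:440],(600,600),interpolation=cv2.INTER_CUBIC),cv2.COLOR_RGB2BGR))
robot.pause(.8); st('held'); print((s['tcp_pos']-k)@u)
E
```

```text
False
down t 28.81 L [ -64.1 -315.1  101.4] F [ 0.4  0.2 -0.5] w 0.0796 g 0.0
0.84 [314.8, 268.6] [ 0.48808191 -0.22253698  0.098     ]
grip t 29.8 L [ -64.5 -315.3  101. ] F [-0.5  0.   0.1] w 0.023 g 25.0
0.15 t 30.15 L [ -55.4 -317.   100.1] F [-4.3 -0.7  3.7] w 0.0232 g 25.0
0.3 t 30.5 L [ -46.  -318.7   97.9] F [-4.6 -1.1  4.3] w 0.0228 g 25.0
0.4 t 30.78 L [ -40.1 -319.9   95.7] F [-5.5 -1.4  5.2] w 0.023 g 25.0
0.45 t 31.03 L [ -37.9 -320.3   94.6] F [-9.4 -0.5 11.7] w 0.0232 g 25.0
held t 32.48 L [ -37.9 -320.3   94.6] F [-8.7 -1.2 10.6] w 0.0235 g 25.0
0.027125518984565104
```

View pics/c4.png

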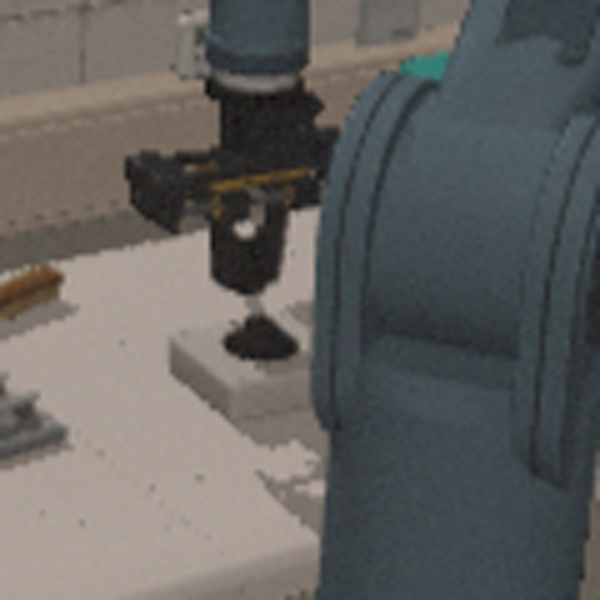

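```bash
python3 - <<'E'
from h import *
claw.set_gripper(.085); robot.pause(.3); s=robot.sense()
robot.servo_line(s['tcp_pos']+[0,0,.12],speed=.2)
robot.goto([.42,-.32,.26],down(np.pi/2-.07)[0])
c=capture('top'); st()
cv2.imwrite('pics/c5.png',cv2.cvtColor(cv2.resize(c['img'][150:290,150:480],(792,336),interpolation=cv2.INTER_CUBIC),cv2.COLOR_RGB2BGR))
c=capture('wrist'); print([onz(c,r['at'],.098) for r in tip_of(c,'stick_knob')[:1]])
E
```

```text
t 35.22 L [-143.6 -403.7  259.2] F [ 0.2 -0.1  0.5] w 0.0854 g 0.0
[array([ 0.48662672, -0.22565541,  0.098     ])]
```

View pics/c5.png

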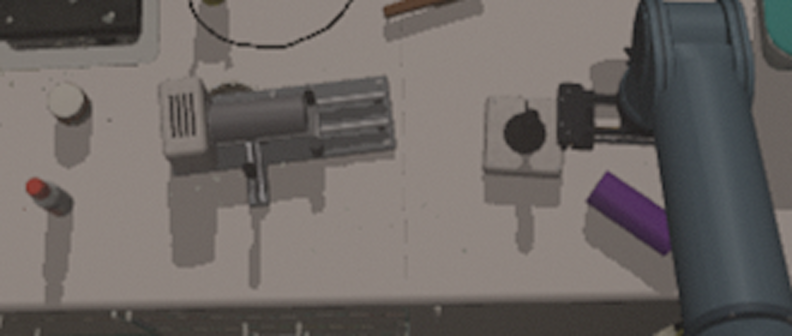

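The gate is open, the sleeve is home with the catch across behind it, the stick is back upright and the jar, bottle and cast haven't moved. I'm handing in now.

```bash
python3 -c "
from station import hand_in
print(hand_in())"
```

```text
the job is handed in; nothing more can be done
None
```

The job is handed in at about 35 s of the 64 s limit: gate slid to its stop, sleeve home on the spigot, catch swung across behind it, then the stick held fully forward about 1.4 s and released; the jar and bottle stand where they were in the last picture, while the cast was hidden behind the arm in it, but the arm never went near it.

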